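# Mount the vee rest on its keyhole base

### The arm

A 6-joint arm with a two-finger parallel gripper is mounted at the origin on the work surface. World frame = base frame: x ahead of the robot, y to its left, z up, the work surface at z = 0. Lengths are in mm, angles in rad, forces in N, time in s.
With the tool pointing down it reaches from about 400 to 925 mm from the base axis. Payload 12.5 kg.
Tool frame: the origin (TCP) lies midway between the tips of the shut fingers; the grasp point (between the pads) lies 19 mm behind it; z points along the fingers, y is the line along which they close (so a half turn about z gives the same grasp; the last joint's range is limited). The gripper opens to 95 mm and grips with 3 to 60 N. Pads are 20 mm wide; open, the fingers measure 119 mm over their backs; the gripper's body (75 mm by 180 mm) begins 59 mm behind the grasp point.
Start: joints at [-1.331, 0.491, 1.559, -0, 1.092, -0.106], TCP at [211.867, -588.013, 214.661] pointing down, gripper open.
Joint ranges: [-3.1, 3.1], [-0.84, 2.19], [0.05, 2.79], [-1.13, 4.28], [0.06, 2.93], [-2.69, 2.69]. Speed limits (rad/s): [2.22, 2.22, 2.79, 3.14, 3.14, 3.14].

### API

Orientations are given as [roll, pitch, yaw] about the fixed x, y, z axes, in that order (R = Rz(yaw) Ry(pitch) Rx(roll)).
In Python, from cell import * gives the robot as it stands. The module is installed in compiled form; this text tells all that it offers.
- The arm moves only by the tool arm_command, never from a script. Its arguments are lists of equal length, an entry for each row: "delta_pos": the shift along the world's x, y, z in units of 250 mm (1.0 is 250 mm), a list of three; "delta_rot": the turn, a rotation vector about the world's x, y, z in units of 90 degrees (1.0 is 90 degrees), a list of three; "claw": the closure, from 0 (fully open) to 1 (shut). In form: {"delta_pos": [[tx, ty, tz], ...], "delta_rot": [[wx, wy, wz], ...], "claw": [claw, ...]}. A call has exactly 5 rows; each row is the pose to reach, as a shift and turn from the pose commanded when the call began; what a row does not reach only later rows make up. A row lasts 1/12 s, in which the tool goes at most 41.7 mm and 7.16 degrees, less where a joint would pass 70% of its speed; a pose out of reach is approached as far as the arm can. A call with a number of a shift or a turn outside -1 to 1 is refused whole. A call with a gripper value outside its range is refused whole. The fingers move at their own pace and stop on an object; the grip force is fixed at half the most. Time passes only in rows, so rows that repeat a pose let the fingers close, or fill a call up. It gives the time, the measured TCP pose, the force, the opening and the grip force at its end, in the units of the state.
- state(): the state, without advancing time (a new reading comes with each control period).
- read_camera(name): name is "scene" or "top" or "wrist"; returns the picture (384x512x3 uint8, red, green, blue); there is no depth.
- calibration(name): a dict with "camera_matrix" (3x3 intrinsics, pixels), "k1" (the pictures are not rectified: a ray, as slopes to the right and down, at radius r is drawn at 1 + k1 r^2 times it, then the intrinsics apply), "T" (4x4, takes a point from camera to world coordinates). Camera axes: x right, y down, z forward; pixel columns grow to the right and rows downward; lengths in mm; the calibration is good to about 2 mm. A picture is of the moment at which its call begins: read the wrist's pose just before it. calibration takes no time and is no camera call; for the wrist camera it gives the pose at the moment of the call.
- job_done(): hands the job in; it is judged then, once.
The state is a dict: "t": time; "joints": joint angles; "qvel": joint speeds; "tau": joint torques, N m; "eef_pos": TCP position; "tcp_rot": TCP orientation; "ft_force": force on the tool from outside, world axes, zero at the start; "moment": the same for the moment, N m; "opening": opening from 0.0 (shut) to 1.0 (fully open); "grip_force": force on a finger pad.
Only numpy, scipy, OpenCV 4.12 (cv2) and the standard library are available. Lean on these libraries where they do the work, as an engineer would, in place of code of your own. Each camera call takes 0.05 s, during which the arm holds its last target. There are 200 camera calls.

### The job

Fit the steel vee rest onto the base on the bench: lower its plate over both screw heads through the wide ends of the keyholes until it lies flat on the base, then slide it nose first until it is fully home and the spring catch has sprung up behind it, and let go. The screws may be set a little off their nominal place: work gently, feel for the screws and never force the plate against them, and leave the other things on the bench where they are.

Things in the scene. Friction and masses are not known exactly. Their poses are not given: they have to be found in the camera images.
- rest: Loose bare-steel vee rest, 0.4 to 0.65 kg: flat plate 160 (x) x 60 (y) x 5 mm with an upright web at mid-length. Origin: centre of the plate's underside, z up, x towards the nose (the end that leads when sliding home). Two keyholes on the centre line, slots pointing to -x: the plate goes down with the screws in the wide ends, then moves 22 mm along +x until the screws meet the slot ends.
- rest_web (a point): Grasp point on the rest, 42 mm above the plate's underside, over its origin. The web is 12 mm thick along x (close the fingers along x), 44 mm wide along y, solid up to 50 mm above the underside, then two horns forming a vee up to about 70 mm. Grasped here the fingertips stay clear of the screw heads.
- rest_hole (a point): Centre of the front keyhole's wide end, at the plate's underside, 56 mm along +x from the rest's origin; the rear one is at x = -34 mm. Wide ends are octagons 20 mm across; from each a slot 11 mm wide runs towards -x and ends 26 mm behind the wide end's centre.
- rest_nose (a point): Middle of the nose edge of the rest's plate, at its underside, 80 mm along +x from the rest's origin.
- base: Dark steel base fixed to the bench, 240 (x) x 100 (y) x 20 mm; origin at the centre of its underside, z up, x = the direction in which the rest slides home. A bright steel strip is clamped in the channel along its middle, flush with the top, carrying two upright screws and the catch. Mounted, the rest's axes lie along the base's, its underside on the base top.
- base_top (a point): Centre of the base's top face, 20 mm above the bench. Strip centred, the screws stand at x = -34 and +56 mm from here, y = 0, so the rest's origin goes down here. But the strip with screws and catch is clamped up to 13 mm off, either way along x only, by an amount not given: feel or look for it. It stays put. Screws: shank 8 mm, head 17 mm, head 7.5 to 12.5 mm above this face, small bevel.
- catch (a joint): Brass spring catch in the strip, 12 x 18 mm, centred 32 mm behind the rear screw. 0 = up (top 5 mm above the base top); grows in m as pressed, 0.005 = flush. 2.5 N starts it, 4.2 N presses it flush. The rest's plate presses it while the screws are in the wide ends; it springs up behind its tail in the last 2 mm of the slide. Steel on steel drags here: sliding takes up to 15 N.
- can: Bystander: metal can, 52 mm across, 100 mm tall, origin at the centre of its underside.
- wrench: Bystander: steel wrench lying on the bench, origin under its middle.
- tray: Bystander: grey parts tray 130 x 90 x 40 mm, origin at the centre of its underside.
Things that resemble listed ones, but are neither listed nor needed, are in the scene too. What is shaped like the rest but blue, green or turquoise is not meant.

How it is judged (in metres and radians):
On the way:
1. the plate is down over both screw heads, on the base, with the screws still in the wide ends and the catch pressed down (z of rest in the frame of base between 0.016 and 0.024 m and x of rest_nose in the frame of base between 0.063 and 0.097 m and y of rest in the frame of base between -0.006 and 0.006 m and angle between the x axis of rest and the x axis of base, either way round below 0.08 rad and value of joint catch above 0.002 m), for 0.05 s.
At the end, for the whole second after the job is handed in: The rest lies flat on the base (2.5 mm, 0.04 rad), on its centre line (5 mm, 0.06 rad), its nose 86 to 118 mm ahead of the base's centre, the catch up behind it (within 1 mm of its top); the rest is released and still (z of rest in the frame of base between 0.017 and 0.0225 m and angle between rest's own z axis and vertical below 0.04 rad and x of rest_nose in the frame of base between 0.086 and 0.118 m and y of rest in the frame of base between -0.005 and 0.005 m and angle between the x axis of rest and the x axis of base, either way round below 0.06 rad and value of joint catch below 0.001 m and linear speed of rest below 0.01 m/s); the robot touches nothing.
It fails at once if the rest is forced against the base, its screws or its catch (more than 70 N) (contact force between rest and base above 70 N).
It fails at once if a bystander is moved more than 20 mm (distance of any of can, wrench, tray from where it was at the start of the episode above 0.02 m).
It also fails if it takes over 61 s, if anything falls off the work surface, if the arm or the gripper's body presses on something with over 40 N, if the wrist force passes 120 N, or if a joint passes its speed limit or range.

## Working session

There is one attempt and no reset: what is moved stays moved. The work goes in short steps, Python scripts to look and compute and a tool call to move; the robot and the scene stay as the last step left them, time stands still between calls to the robot, and variables do not carry over. Pictures are saved under pics/ and viewed, at most 10 in all, crops included, and the job is handed in when it is done.

Besides the shell and the picture viewer there is one more tool, called after ">>>" as a command line: name --argument value ..., lists and objects as JSON in quotes. arm_command: Moves the arm, as the interface text tells. Shifts and turns lie within -1 to 1; 1 stands for 250 mm of shift or 90 degrees of turn. Its arguments: {"type":"object","properties":{"delta_pos":{"type":"array"},"delta_rot":{"type":"array"},"claw":{"type":"array"}},"required":["delta_pos","delta_rot","claw"]}

```bash
mkdir -p pics; cat > h.py <<'E'
from cell import *
import numpy as np, cv2
def save(n,im): cv2.imwrite('pics/'+n,cv2.cvtColor(im,cv2.COLOR_RGB2BGR))
def ray(c,uv):
    K=c['camera_matrix'];d=np.array([(uv[0]-K[0][2])/K[0][0],(uv[1]-K[1][2])/K[1][1]]);u=d.copy()
    for _ in range(20): u=d/(1+c['k1']*(u@u))
    T=np.array(c['T']);return T[:3,3],T[:3,:3]@np.array([u[0],u[1],1])
def onz(c,uv,z):
    o,d=ray(c,uv);return o+d*(z-o[2])/d[2]
E
python3 - <<'E'
from h import *
a=read_camera('top');b=read_camera('scene')
save('top.png',cv2.resize(a,(800,600),interpolation=cv2.INTER_CUBIC));np.save('top.npy',a)
save('scene.png',cv2.resize(b,(800,600),interpolation=cv2.INTER_CUBIC));np.save('scene.npy',b)
s=state();print(s['t'],s['eef_pos'],s['tcp_rot'],s['ft_force'],s['opening'])
for n in('top','scene','wrist'):print(np.round(calibration(n)['T'],3).tolist(),calibration(n)['camera_matrix'])
E
```

```text
0.1 [ 211.81085699 -587.7805543   214.12464514] [-3.14060095e+00 -1.20379583e-04  3.45815105e-01] [-0.17047907 -1.14523389 -0.69404935] 1.0001216810334261
[[0.025, -0.997, 0.067, 383.769], [-1.0, -0.025, 0.0, -12.995], [0.002, -0.067, -0.998, 1631.836], [0.0, 0.0, 0.0, 1.0]] [[451.79359918   0.         249.74789979]
 [  0.         451.79359918 189.59865924]
 [  0.           0.           1.        ]]
[[-0.649, 0.541, -0.535, 1293.431], [0.761, 0.462, -0.455, 684.278], [0.001, -0.703, -0.712, 1111.965], [0.0, 0.0, 0.0, 1.0]] [[433.91186849   0.         257.41118653]
 [  0.         433.91186849 193.74293705]
 [  0.           0.           1.        ]]
[[0.34, -0.901, -0.268, 286.64], [-0.94, -0.326, -0.097, -559.847], [0.0, 0.285, -0.959, 384.41], [0.0, 0.0, 0.0, 1.0]] [[331.01846318   0.         253.94728028]
 [  0.         331.01846318 189.13677291]
 [  0.           0.           1.        ]]
```

View pics/top.png

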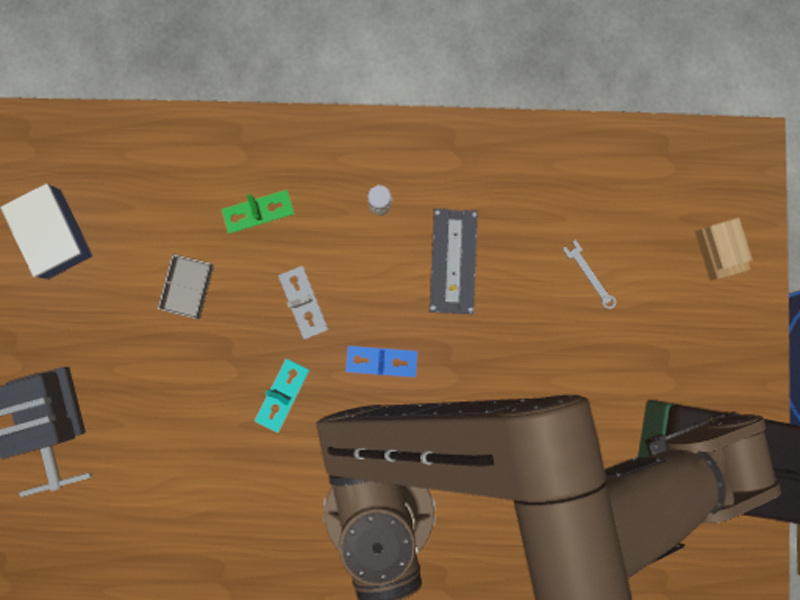

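View pics/scene.png

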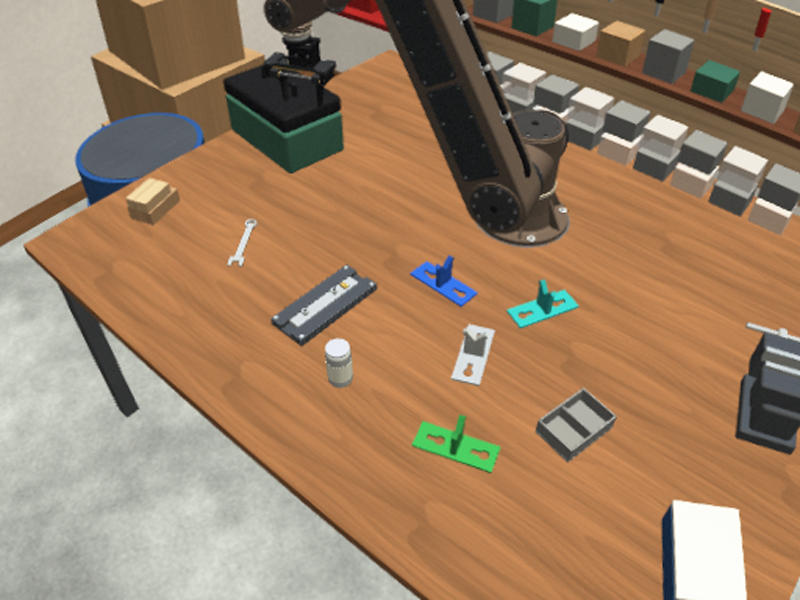

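The top view shows four rest-shaped things: bare steel (302,302), green (257,211), blue (382,361) and turquoise (282,396). The bare-steel one fits. The base is at (453,261), with its brass catch at (452,288), so its +x points up the picture. Next is a crop to confirm the rest and find its nose.

```bash
python3 - <<'E'
from h import *
a=np.load('top.npy');c=calibration('top')
f=lambda u0,u1,v0,v1:cv2.resize(a[v0:v1,u0:u1],(400,600),interpolation=cv2.INTER_CUBIC)
save('crop.png',np.hstack([f(170,218,162,234),f(268,316,130,202)]))
hsv=cv2.cvtColor(a,cv2.COLOR_RGB2HSV)
def rect(m,off,z):
    cs,_=cv2.findContours(m.astype(np.uint8),cv2.RETR_EXTERNAL,cv2.CHAIN_APPROX_NONE)
    k=max(cs,key=cv2.contourArea)+np.array(off)
    p=np.array([onz(c,q[0].astype(float),z)[:2] for q in k],np.float32)
    print(cv2.contourArea(k),cv2.minAreaRect(p)); 
rect(hsv[162:234,170:218,1]<70,(170,162),5)
rect(hsv[125:205,268:316,1]<100,(268,125),20)
E
```

```text
713.5 ((474.3056945800781, 191.16061401367188), (160.3344268798828, 65.58306884765625), 23.56700897216797)
1757.5 ((577.952392578125, -154.74195861816406), (100.40645599365234, 240.99729919433594), 88.67306518554688)
```

View pics/crop.png

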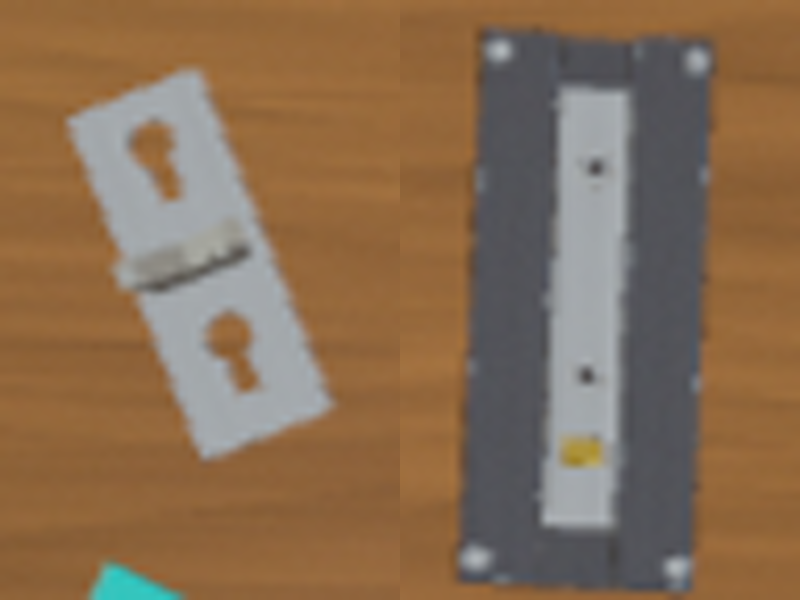

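The crop confirms the bare-steel rest. Its wide ends sit above the slots, so the nose points up the picture (+x, yaw about 23.5°). The base has its catch at the near end and dark-socketed screws at crop pixels (595,167) and (586,375). I'll move over the base for a close look.

>>> arm_command --delta_pos '[[0.1,0.13,0.01],[0.2,0.26,0.02],[0.29,0.4,0.03],[0.38,0.53,0.04],[0.48,0.66,0.04]]' --delta_rot '[[0,0,0.05],[0,0,0.1],[0,0,0.15],[0,0,0.2],[0,0,0.255]]' --claw '[0,0,0,0,0]'

```text
t: 0.52
eef_pos: [332.3, -421.3, 224.9]
tcp_rot: [3.141, 0.0, 0.75]
ft_force: [0.7, -0.7, 0.2]
opening: 0.996
grip_force: 0.0
```

>>> arm_command --delta_pos '[[0.1,0.13,0.01],[0.2,0.26,0.02],[0.29,0.4,0.03],[0.38,0.53,0.04],[0.48,0.66,0.04]]' --delta_rot '[[0,0,0.05],[0,0,0.1],[0,0,0.15],[0,0,0.2],[0,0,0.255]]' --claw '[0,0,0,0,0]'

```text
t: 0.93
eef_pos: [452.5, -256.2, 235.1]
tcp_rot: [3.141, 0.0, 1.151]
ft_force: [0.3, -1.4, 0.1]
opening: 1.001
grip_force: 0.0
```

>>> arm_command --delta_pos '[[0.1,0.13,0.01],[0.2,0.26,0.02],[0.29,0.4,0.03],[0.38,0.53,0.04],[0.48,0.66,0.04]]' --delta_rot '[[0,0,0.05],[0,0,0.1],[0,0,0.15],[0,0,0.2],[0,0,0.255]]' --claw '[0,0,0,0,0]'

```text
t: 1.35
eef_pos: [572.5, -91.0, 245.0]
tcp_rot: [3.141, 0.0, 1.551]
ft_force: [-0.4, -0.8, 0.4]
opening: 0.998
grip_force: 0.0
```

>>> arm_command --delta_pos '[[0,0,0],[0,0,0],[0,0,0],[0,0,0],[0,0,0]]' --delta_rot '[[0,0,0],[0,0,0],[0,0,0],[0,0,0],[0,0,0]]' --claw '[0,0,0,0,0]'

```text
t: 1.77
eef_pos: [571.3, -94.2, 244.7]
tcp_rot: [-3.142, 0.0, 1.545]
ft_force: [-0.3, 0.3, -0.9]
opening: 1.0
grip_force: 0.0
```

```bash
python3 - <<'E'
from h import *
s=state();c=calibration('wrist');a=read_camera('wrist')
import pickle;pickle.dump(c,open('w1.pkl','wb'));np.save('w1.npy',a)
print(s['t'],s['eef_pos'],s['tcp_rot'],s['joints'],s['ft_force'])
save('w1.png',cv2.resize(a,(800,600),interpolation=cv2.INTER_CUBIC))
E
```

```text
1.7667 [571.30640025 -94.15067298 244.6935481 ] [-3.14152077e+00  1.12591712e-04  1.54531851e+00] [-2.77332508e-01  3.96084412e-01  1.63593572e+00 -1.41764774e-04
  1.10961408e+00 -2.51791596e-01] [-0.33125367  0.27042465 -0.89729805]
```

View pics/w1.png

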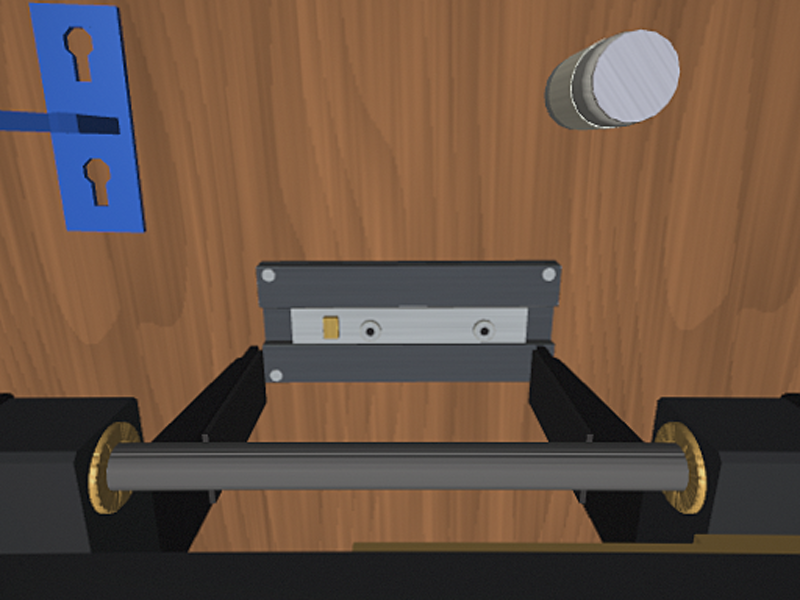

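The wrist view shows the catch at (331,327), the screws at (370,331) and (484,331), and the base's far corners at (258,264) and (560,263).

```bash
python3 - <<'E'
from h import *
import pickle
c=pickle.load(open('w1.pkl','rb'));a=np.load('w1.npy');g=cv2.cvtColor(a,cv2.COLOR_RGB2GRAY).astype(int);hsv=cv2.cvtColor(a,cv2.COLOR_RGB2HSV)
P=[]
for u,v in((370,331),(484,331)):
    u,v=int(u*.64),int(v*.64);w=np.clip(110-g[v-4:v+5,u-4:u+5],0,None)
    yy,xx=np.mgrid[v-4:v+5,u-4:u+5];q=np.array([(w*xx).sum(),(w*yy).sum()])/w.sum();p=onz(c,q,32);P.append(p);print(q,p)
d=P[1]-P[0];print('dist',np.linalg.norm(d),'yaw',np.degrees(np.arctan2(d[1],d[0])))
m=(hsv[...,1]>120)&(hsv[...,2]>120);m[:190]=0;m[225:]=0;m[:,:195]=0;m[:,225:]=0
y,x=np.nonzero(m);print('catch',onz(c,(x.mean(),y.mean()),25))
# base: bluish-dark or steel, i.e. not wood (R-B small)
m=((a[...,0].astype(int)-a[...,2])<25).astype(np.uint8);m[:160]=0;m[225:]=0;m[:,:150]=0;m[:,380:]=0
# columns range at rows 172..195
for v in (178,186,194):
    xs=np.nonzero(m[v])[0];print(v,xs.min(),xs.max(),onz(c,(xs.min()-.5,v),20),onz(c,(xs.max()+.5,v),20))
for u in (190,260,330):
    ys=np.nonzero(m[:,u])[0];print(u,ys.min(),onz(c,(u,ys.min()-.5),20), ys.max())
# bolts
g2=(g>150).astype(np.uint8);n,l,st,ce=cv2.connectedComponentsWithStats(g2[160:250,150:380])
for s_,q in zip(st[1:],ce[1:]):
    if s_[4]>15: print(s_[4],q+[150,160],onz(c,q+[150,160],22))
E
```

```text
[236.4752553  211.78554595] [ 547.46380475 -155.50354818   32.        ]
[309.6394914  211.59311892] [ 637.54254803 -157.40967441   32.        ]
dist 90.09890846856516 yaw -1.2122359593415764
catch [ 515.9154971  -154.18263876   25.        ]
178 164 358 [ 458.63651739 -113.50114036   20.        ] [ 698.54318738 -119.29749379   20.        ]
186 165 357 [ 458.82522503 -123.75512225   20.        ] [ 697.98489415 -129.52779296   20.        ]
194 166 357 [ 459.01905018 -134.15807534   20.        ] [ 698.65912389 -139.9364117    20.        ]
190 167 [492.35064822 -99.81694177  20.        ] 224
260 167 [ 577.67898507 -101.85790152   20.        ] 224
330 167 [ 662.96482818 -103.94353839   20.        ] 224
43 [171.11627907 175.88372093] [ 468.77348915 -110.5455694    22.        ]
44 [350.97727273 175.11363636] [ 688.51145371 -114.88607027   22.        ]
2955 [262.79018613 208.09441624] [ 580.15183783 -155.07780088   22.        ]
36 [176.19444444 240.11111111] [ 467.18486449 -196.38742232   22.        ]
```

>>> arm_command --delta_pos '[[-0.048,0.136,0],[-0.096,0.272,0],[-0.144,0.408,0],[-0.192,0.544,0],[-0.24,0.68,0]]' --delta_rot '[[0,0,0.03],[0,0,0.06],[0,0,0.09],[0,0,0.115],[0,0,0.139]]' --claw '[0,0,0,0,0]'

```text
t: 2.23
eef_pos: [511.0, 77.5, 244.9]
tcp_rot: [3.141, 0.0, 1.766]
ft_force: [0.2, 0.5, 0.7]
opening: 0.999
grip_force: 0.0
```

>>> arm_command --delta_pos '[[-0.048,0.136,0],[-0.096,0.272,0],[-0.144,0.408,0],[-0.192,0.544,0],[-0.24,0.68,0]]' --delta_rot '[[0,0,0.03],[0,0,0.06],[0,0,0.09],[0,0,0.115],[0,0,0.139]]' --claw '[0,0,0,0,0]'

```text
t: 2.65
eef_pos: [451.2, 247.7, 245.0]
tcp_rot: [3.141, 0.0, 1.984]
ft_force: [0.8, -0.5, -0.5]
opening: 0.996
grip_force: 0.0
```

>>> arm_command --delta_pos '[[0,0,0],[0,0,0],[0,0,0],[0,0,0],[0,0,0]]' --delta_rot '[[0,0,0],[0,0,0],[0,0,0],[0,0,0],[0,0,0]]' --claw '[0,0,0,0,0]'

```text
t: 3.07
eef_pos: [452.4, 245.8, 244.7]
tcp_rot: [3.141, 0.0, 1.982]
ft_force: [-0.1, 0.1, 0.1]
opening: 1.002
grip_force: 0.0
```

```bash
python3 - <<'E'
from h import *
s=state();c=calibration('wrist');a=read_camera('wrist')
import pickle;pickle.dump(c,open('w2.pkl','wb'));np.save('w2.npy',a)
print(s['t'],s['eef_pos'],s['tcp_rot'],s['ft_force'])
save('w2.png',cv2.resize(a,(800,600),interpolation=cv2.INTER_CUBIC))
E
```

```text
3.0667 [452.43299596 245.75246374 244.69474708] [3.14146600e+00 1.02326594e-04 1.98176336e+00] [-0.08802105  0.10590013  0.14321776]
```

View pics/w2.png

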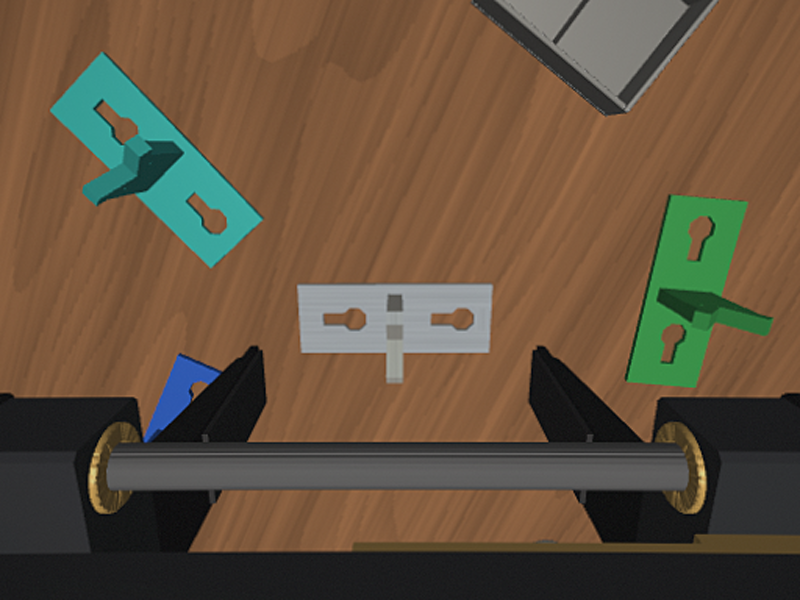

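The wrist view shows the bare-steel rest at (395,318) with its nose to the right, well aligned with the fingers.

```bash
python3 - <<'E'
from h import *
import pickle
c=pickle.load(open('w2.pkl','rb'));a=np.load('w2.npy')
hsv=cv2.cvtColor(a,cv2.COLOR_RGB2HSV);m=((hsv[...,1]<60)&(hsv[...,2]>110)).astype(np.uint8);m[:170]=0;m[250:]=0;m[:,:180]=0;m[:,325:]=0
m[226:]=0
cs,_=cv2.findContours(m,cv2.RETR_EXTERNAL,cv2.CHAIN_APPROX_NONE);k=max(cs,key=cv2.contourArea)[:,0].astype(float)
cen=k.mean(0);k=k+.5*np.sign(k-cen)
p=np.array([onz(c,q,5)[:2] for q in k],np.float32);print(k.min(0),k.max(0),cv2.minAreaRect(p))
# keyholes
h=((hsv[...,1]>=80)).astype(np.uint8);h[:185]=0;h[224:]=0;h[:,:197]=0;h[:,309:]=0
n,l,st,ce=cv2.connectedComponentsWithStats(h)
H=[]
for s_,q in zip(st[1:],ce[1:]):
    if s_[4]>60: r=onz(c,q,5);H.append(r);print(s_,q,r)
d=H[-1]-H[0]
if d[0]<0:d=-d
print(np.linalg.norm(d),np.degrees(np.arctan2(d[1],d[0])))
# web column extents at top rows (horn tips z~70)
for v in (232,236,240):
    xs=np.nonzero(hsv[v,230:275,1]<90)[0]+230;print(v,xs.min(),xs.max())
E
```

```text
[189.5 180.5] [315.5 225.5] ((474.1717529296875, 189.71633911132812), (162.3174285888672, 62.22407150268555), 23.64369773864746)
[207 197  27  14 226] [222.27876106 203.63274336] [438.09907222 173.67246708   5.        ]
[276 197  27  13 227] [290.74449339 203.40088106] [520.0612704  209.89008219   5.        ]
89.6075754349159 23.839769589860698
232 247 257
236 247 257
240 247 257
```

>>> arm_command --delta_pos '[[0.05,-0.11,-0.1],[0.087,-0.224,-0.2],[0.087,-0.224,-0.36],[0.087,-0.224,-0.52],[0.087,-0.224,-0.66]]' --delta_rot '[[0,0,0.002],[0,0,0.002],[0,0,0.002],[0,0,0.002],[0,0,0.002]]' --claw '[0,0,0,0,0]'

```text
t: 3.53
eef_pos: [473.7, 189.5, 78.0]
tcp_rot: [3.141, 0.0, 1.985]
ft_force: [0.8, 0.7, -0.4]
opening: 1.003
grip_force: 0.0
```

>>> arm_command --delta_pos '[[0,0,-0.06],[0,0,-0.12],[0,0,-0.18],[0,0,-0.227],[0,0,-0.227]]' --delta_rot '[[0,0,0],[0,0,0],[0,0,0],[0,0,0],[0,0,0]]' --claw '[0,0,0,0,0]'

```text
t: 3.95
eef_pos: [473.1, 190.0, 21.0]
tcp_rot: [-3.139, -0.0, 1.986]
ft_force: [-0.2, 0.2, -0.6]
opening: 1.0
grip_force: 0.0
```

>>> arm_command --delta_pos '[[0,0,0],[0,0,0],[0,0,0],[0,0,0],[0,0,0]]' --delta_rot '[[0,0,0],[0,0,0],[0,0,0],[0,0,0],[0,0,0]]' --claw '[0,0.2,0.4,0.6,0.7]'

```text
t: 4.37
eef_pos: [473.9, 191.0, 23.5]
tcp_rot: [3.14, 0.0, 1.987]
ft_force: [0.4, 0.6, -0.1]
opening: 0.773
grip_force: 0.0
```

>>> arm_command --delta_pos '[[0,0,0],[0,0,0],[0,0,0],[0,0,0],[0,0,0]]' --delta_rot '[[0,0,0],[0,0,0],[0,0,0],[0,0,0],[0,0,0]]' --claw '[0.8,0.9,1,1,1]'

```text
t: 4.78
eef_pos: [473.6, 191.0, 22.9]
tcp_rot: [3.142, -0.0, 1.987]
ft_force: [0.3, 0.0, -0.4]
opening: 0.423
grip_force: 0.0
```

>>> arm_command --delta_pos '[[0,0,0],[0,0,0],[0,0,0],[0,0,0],[0,0,0]]' --delta_rot '[[0,0,0],[0,0,0],[0,0,0],[0,0,0],[0,0,0]]' --claw '[1,1,1,1,1]'

```text
t: 5.2
eef_pos: [473.7, 191.0, 22.9]
tcp_rot: [3.141, 0.0, 1.987]
ft_force: [0.6, 0.2, 0.3]
opening: 0.12
grip_force: 30.0
```

>>> arm_command --delta_pos '[[0,0,0.05],[0,0,0.15],[0,0,0.28],[0,0,0.42],[0,0,0.52]]' --delta_rot '[[0,0,0],[0,0,0],[0,0,0],[0,0,0],[0,0,0]]' --claw '[1,1,1,1,1]'

```text
t: 5.62
eef_pos: [473.5, 191.0, 155.0]
tcp_rot: [3.141, 0.0, 1.987]
ft_force: [1.6, 0.3, -4.6]
opening: 0.125
grip_force: 30.0
```

>>> arm_command --delta_pos '[[0.02,-0.07,0],[0.06,-0.2,0],[0.11,-0.36,0],[0.155,-0.52,0],[0.2,-0.67,0]]' --delta_rot '[[0,0,-0.02],[0,0,-0.05],[0,0,-0.08],[0,0,-0.11],[0,0,-0.14]]' --claw '[1,1,1,1,1]'

```text
t: 6.03
eef_pos: [523.3, 21.7, 152.6]
tcp_rot: [-3.141, -0.0, 1.766]
ft_force: [1.7, 1.7, -5.0]
opening: 0.123
grip_force: 30.0
```

>>> arm_command --delta_pos '[[0.05,-0.16,0],[0.1,-0.33,0],[0.15,-0.5,0],[0.2,-0.63,0],[0.231,-0.713,0]]' --delta_rot '[[0,0,-0.03],[0,0,-0.06],[0,0,-0.09],[0,0,-0.12],[0,0,-0.139]]' --claw '[1,1,1,1,1]'

```text
t: 6.45
eef_pos: [581.8, -158.7, 152.2]
tcp_rot: [-3.141, 0.0, 1.544]
ft_force: [0.1, 0.1, -4.8]
opening: 0.122
grip_force: 30.0
```

>>> arm_command --delta_pos '[[0,0,0],[0,0,0],[0,0,0],[0,0,0],[0,0,0]]' --delta_rot '[[0,0,0],[0,0,0],[0,0,0],[0,0,0],[0,0,0]]' --claw '[1,1,1,1,1]'

```text
t: 6.87
eef_pos: [581.1, -153.6, 152.9]
tcp_rot: [-3.141, -0.0, 1.551]
ft_force: [-0.4, 0.1, -5.9]
opening: 0.123
grip_force: 30.0
```

```bash
python3 - <<'E'
from h import *
s=state();c=calibration('wrist');a=read_camera('wrist')
import pickle;pickle.dump(c,open('w3.pkl','wb'));np.save('w3.npy',a)
print(s['t'],s['eef_pos'],s['tcp_rot'],s['ft_force'],s['moment'],s['opening'])
save('w3.png',cv2.resize(a,(800,600),interpolation=cv2.INTER_CUBIC))
E
```

```text
6.8667 [ 581.07416615 -153.64724025  152.89576808] [-3.14119685e+00 -2.20342191e-04  1.55051472e+00] [-0.43435725  0.14396171 -5.90053516] [-0.01928173 -0.08730718  0.07120443] 0.1231861083106087
```

View pics/w3.png

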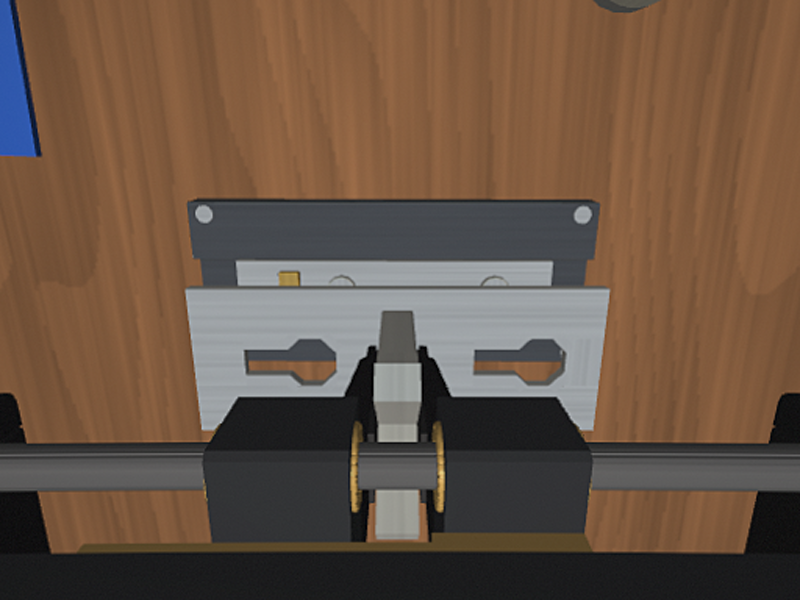

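The plate hangs level, with its far corners at (186,289) and (609,289); both keyholes are visible. I'll measure the held plate with the same camera.

```bash
python3 - <<'E'
from h import *
import pickle
c=pickle.load(open('w3.pkl','rb'));a=np.load('w3.npy');hsv=cv2.cvtColor(a,cv2.COLOR_RGB2HSV)
m=((hsv[...,1]<60)&(hsv[...,2]>110)).astype(np.uint8)
z=135
E=[]
for u in (130,140,340,370,380):
    col=m[176:200,u];v=176+np.argmax(col);E.append(onz(c,(u,v-.5),z)[:2]);print(u,v,E[-1],a[v-2:v+2,u].tolist())
L=[];R=[]
for v in (195,205,215,225,235):
    xs=np.nonzero(m[v,110:395])[0]+110;L.append(onz(c,(xs.min()-.5,v),z)[:2]);R.append(onz(c,(xs.max()+.5,v),z)[:2])
L=np.array(L);R=np.array(R);print(L.round(1).tolist(),R.round(1).tolist())
d=E[-1]-E[0];print('yaw',np.degrees(np.arctan2(d[1],d[0])))
E

```

```text
130 185 [ 507.81526251 -124.19592448] [[79, 80, 77], [96, 96, 94], [138, 141, 143], [159, 165, 168]]
140 185 [ 513.68258516 -124.30521359] [[81, 80, 76], [98, 98, 95], [136, 139, 141], [159, 164, 168]]
340 176 [ 631.30735961 -121.04230733] [[154, 158, 162], [158, 164, 167], [161, 166, 169], [160, 164, 168]]
370 185 [ 649.23555026 -126.85589662] [[84, 82, 78], [102, 102, 98], [146, 150, 151], [169, 174, 178]]
380 185 [ 655.09783507 -126.96732122] [[91, 87, 80], [101, 102, 102], [145, 149, 152], [168, 173, 177]]
[[500.8, -130.6], [500.5, -136.8], [500.3, -143.2], [500.0, -149.8], [499.8, -156.4]] [[660.7, -133.6], [660.7, -139.9], [660.7, -146.3], [660.7, -152.8], [660.1, -159.4]]
yaw -1.0779999078501896
```

>>> arm_command --delta_pos '[[0.003,-0.003,-0.1],[0.003,-0.003,-0.2],[0.003,-0.003,-0.28],[0.003,-0.003,-0.34],[0.003,-0.003,-0.37]]' --delta_rot '[[0,0,-0.001],[0,0,-0.001],[0,0,-0.001],[0,0,-0.001],[0,0,-0.001]]' --claw '[1,1,1,1,1]'

```text
t: 7.33
eef_pos: [581.4, -154.6, 58.6]
tcp_rot: [-3.139, -0.001, 1.548]
ft_force: [-0.0, 0.6, -5.2]
opening: 0.125
grip_force: 30.0
```

>>> arm_command --delta_pos '[[0,0,0],[0,0,0],[0,0,0],[0,0,0],[0,0,0]]' --delta_rot '[[0,0,0],[0,0,0],[0,0,0],[0,0,0],[0,0,0]]' --claw '[1,1,1,1,1]'

```text
t: 7.75
eef_pos: [582.5, -155.6, 61.4]
tcp_rot: [3.14, 0.001, 1.548]
ft_force: [0.5, 0.4, -5.0]
opening: 0.124
grip_force: 30.0
```

>>> arm_command --delta_pos '[[0,0,0],[0,0,0],[0,0,0],[0,0,0],[0,0,0]]' --delta_rot '[[0,0,0],[0,0,0],[0,0,0],[0,0,0],[0,0,0]]' --claw '[1,1,1,1,1]'

```text
t: 8.17
eef_pos: [582.1, -155.5, 60.4]
tcp_rot: [3.141, 0.0, 1.547]
ft_force: [-0.5, -0.4, -4.9]
opening: 0.123
grip_force: 30.0
```

```bash
python3 - <<'E'
from h import *
s=state();c=calibration('wrist');a=read_camera('wrist')
import pickle;pickle.dump(c,open('w4.pkl','wb'));np.save('w4.npy',a)
print(s['t'],s['eef_pos'],s['tcp_rot'],s['ft_force'])
b=read_camera('scene');save('s4.png',np.hstack([cv2.resize(a[140:300,100:420],(500,250)),cv2.resize(b[150:230,160:260],(300,250),interpolation=cv2.INTER_CUBIC)]))
E
```

```text
8.1667 [ 582.13790213 -155.54186616   60.43169763] [3.14144190e+00 4.80783635e-05 1.54744054e+00] [-0.49764149 -0.36317169 -4.87093239]
```

View pics/s4.png

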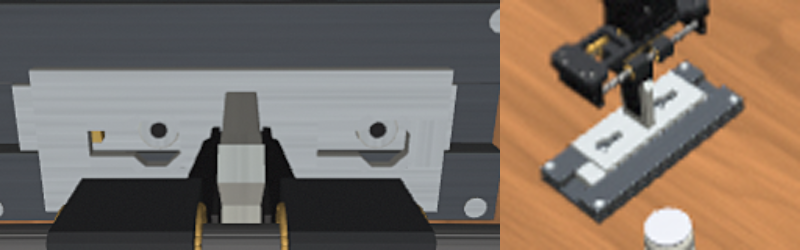

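The heads show through the wide ends, with sockets at crop pixels (158,130) and (377,130). I'll measure plate and sockets in this same picture.

```bash
python3 - <<'E'
from h import *
import pickle
c=pickle.load(open('w4.pkl','rb'));a=np.load('w4.npy');g=cv2.cvtColor(a,cv2.COLOR_RGB2GRAY).astype(int)
P=[]
for u,v in((158,130),(377,130)):
    u,v=int(100+u/1.5625),int(140+v/1.5625);w=np.clip(90-g[v-7:v+8,u-7:u+8],0,None)
    yy,xx=np.mgrid[v-7:v+8,u-7:u+8];q=np.array([(w*xx).sum(),(w*yy).sum()])/w.sum();P.append(onz(c,q,32.5));print(q,P[-1])
d=P[1]-P[0];print(np.linalg.norm(d),np.degrees(np.arctan2(d[1],d[0])),'need origin',P[0]+34*d/90)
z=42.5
# plate far edge: gradient peak columns; side edges rows with dark base beside
for u in (140,160,330,360): 
    v0=175+np.argmax(np.diff(g[175:195,u]));print('far',u,v0,g[v0-3:v0+4,u],onz(c,(u,v0+.5),z)[:2])
for v in (245,255,262):
    x0=110+np.argmax(np.diff(g[v,110:150]));x1=370+np.argmin(np.diff(g[v,370:410]));l,r=onz(c,(x0+.5,v),z),onz(c,(x1+.5,v),z);print('side',v,x0,x1,l[:2],r[:2],(l+r)[:2]/2)
print(g[250,118:135],g[250,372:392])
E
```

```text
[201.14371886 222.91319171] [ 547.33000083 -155.22955965   32.5       ]
[341.2449081  222.75707899] [ 637.46550553 -157.09102424   32.5       ]
90.15472398440963 -1.183095459257613 need origin [ 581.3811915  -155.93277961   32.5       ]
far 140 184 [ 76  80  84 102 146 170 167] [ 514.79480457 -125.98413003]
far 160 184 [ 77  79  84 101 147 170 167] [ 526.54418865 -126.24133396]
far 330 184 [ 74  79  87 106 154 178 167] [ 626.82454919 -128.45168025]
far 360 184 [ 73  80  88 108 156 180 169] [ 644.47005756 -128.84342071]
side 245 125 382 [ 501.14976133 -164.82731082] [ 661.08985208 -168.35508666] [ 581.1198067  -166.59119874]
side 255 126 381 [ 500.877641   -171.71832058] [ 661.05853441 -175.25143363] [ 580.9680877  -173.48487711]
side 262 127 380 [ 500.87441427 -176.62312341] [ 660.84596649 -180.15163741] [ 580.86019038 -178.38738041]
[ 75  76  75  75  76  75  73  62 151 173 170 170 169 169 169 168 169] [167 167 167 166 166 166 167 167 168 171 140  64  75  75  75  74  76  74
  75  74]
```

>>> arm_command --delta_pos '[[0,0.005,0],[0,0.005,-0.005],[0,0.005,-0.01],[0,0.005,-0.014],[0,0.005,-0.018]]' --delta_rot '[[0,0,0.001],[0,0,0.001],[0,0,0.001],[0,0,0.001],[0,0,0.001]]' --claw '[1,1,1,1,1]'

```text
t: 8.68
eef_pos: [582.1, -154.2, 55.7]
tcp_rot: [-3.142, -0.0, 1.549]
ft_force: [-0.3, -0.3, -4.4]
opening: 0.13
grip_force: 30.0
```

>>> arm_command --delta_pos '[[0,0,-0.004],[0,0,-0.008],[0,0,-0.012],[0,0,-0.012],[0,0,-0.012]]' --delta_rot '[[0,0,0],[0,0,0],[0,0,0],[0,0,0],[0,0,0]]' --claw '[1,1,1,1,1]'

```text
t: 9.1
eef_pos: [582.1, -154.3, 52.8]
tcp_rot: [-3.142, -0.0, 1.549]
ft_force: [-0.3, 0.4, -5.0]
opening: 0.126
grip_force: 30.0
```

>>> arm_command --delta_pos '[[0,0,-0.004],[0,0,-0.008],[0,0,-0.012],[0,0,-0.016],[0,0,-0.018]]' --delta_rot '[[0,0,0],[0,0,0],[0,0,0],[0,0,0],[0,0,0]]' --claw '[1,1,1,1,1]'

```text
t: 9.52
eef_pos: [582.1, -154.3, 48.2]
tcp_rot: [-3.141, -0.0, 1.549]
ft_force: [0.4, -0.9, -5.3]
opening: 0.123
grip_force: 30.0
```

>>> arm_command --delta_pos '[[0,0,-0.004],[0,0,-0.008],[0,0,-0.012],[0,0,-0.012],[0,0,-0.012]]' --delta_rot '[[0,0,0],[0,0,0],[0,0,0],[0,0,0],[0,0,0]]' --claw '[1,1,1,1,1]'

```text
t: 9.93
eef_pos: [582.2, -154.3, 45.5]
tcp_rot: [3.141, 0.0, 1.549]
ft_force: [-0.9, 0.4, -1.0]
opening: 0.124
grip_force: 30.0
```

>>> arm_command --delta_pos '[[0,0,-0.002],[0,0,-0.004],[0,0,-0.006],[0,0,-0.007],[0,0,-0.007]]' --delta_rot '[[0,0,0],[0,0,0],[0,0,0],[0,0,0],[0,0,0]]' --claw '[1,1,1,1,1]'

```text
t: 10.35
eef_pos: [582.2, -154.3, 43.6]
tcp_rot: [3.141, 0.0, 1.549]
ft_force: [-0.5, -0.3, -1.0]
opening: 0.124
grip_force: 30.0
```

>>> arm_command --delta_pos '[[0,0,-0.001],[0,0,-0.002],[0,0,-0.003],[0,0,-0.003],[0,0,-0.003]]' --delta_rot '[[0,0,0],[0,0,0],[0,0,0],[0,0,0],[0,0,0]]' --claw '[1,1,1,1,1]'

```text
t: 10.77
eef_pos: [582.2, -154.3, 43.0]
tcp_rot: [3.141, 0.0, 1.549]
ft_force: [-1.3, -0.1, -0.1]
opening: 0.124
grip_force: 30.0
```

>>> arm_command --delta_pos '[[0,0,-0.001],[0,0,-0.002],[0,0,-0.002],[0,0,-0.002],[0,0,-0.002]]' --delta_rot '[[0,0,0],[0,0,0],[0,0,0],[0,0,0],[0,0,0]]' --claw '[1,1,1,1,1]'

```text
t: 11.18
eef_pos: [582.1, -154.3, 42.9]
tcp_rot: [3.141, 0.0, 1.549]
ft_force: [-3.2, 0.9, 5.8]
opening: 0.125
grip_force: 30.0
```

>>> arm_command --delta_pos '[[0.005,0,0.001],[0.012,0,0.001],[0.02,0,0.001],[0.028,-0.001,0.001],[0.036,-0.001,0.001]]' --delta_rot '[[0,0,0],[0,0,0],[0,0,0],[0,0,0],[0,0,0]]' --claw '[1,1,1,1,1]'

```text
t: 11.6
eef_pos: [590.2, -154.5, 43.0]
tcp_rot: [-3.14, -0.0, 1.549]
ft_force: [-8.5, 0.9, 7.7]
opening: 0.125
grip_force: 30.0
```

>>> arm_command --delta_pos '[[0.008,0,0],[0.016,0,0],[0.024,0,0],[0.03,0,0],[0.036,-0.001,0]]' --delta_rot '[[0,0,0],[0,0,0],[0,0,0],[0,0,0],[0,0,0]]' --claw '[1,1,1,1,1]'

```text
t: 12.02
eef_pos: [599.2, -154.7, 43.1]
tcp_rot: [-3.14, -0.0, 1.549]
ft_force: [-7.5, 0.8, 8.6]
opening: 0.128
grip_force: 30.0
```

>>> arm_command --delta_pos '[[0.003,0,0],[0.006,0,0],[0.01,0,0],[0.013,0,0],[0.016,0,0]]' --delta_rot '[[0,0,0],[0,0,0],[0,0,0],[0,0,0],[0,0,0]]' --claw '[1,1,1,1,1]'

```text
t: 12.43
eef_pos: [603.5, -154.8, 42.9]
tcp_rot: [-3.141, -0.0, 1.549]
ft_force: [-5.8, -0.6, 4.0]
opening: 0.127
grip_force: 30.0
```

>>> arm_command --delta_pos '[[0.001,0,0],[0.002,0,0],[0.003,0,0],[0.004,0,0],[0.004,0,0]]' --delta_rot '[[0,0,0],[0,0,0],[0,0,0],[0,0,0],[0,0,0]]' --claw '[1,1,1,1,1]'

```text
t: 12.85
eef_pos: [604.3, -154.8, 42.9]
tcp_rot: [-3.14, -0.0, 1.549]
ft_force: [-6.4, -0.1, 6.4]
opening: 0.124
grip_force: 30.0
```

Not at the stop yet by feel, so I'll creep on.

>>> arm_command --delta_pos '[[0.001,0,0],[0.002,0,0],[0.003,0,0],[0.003,0,0],[0.003,0,0]]' --delta_rot '[[0,0,0],[0,0,0],[0,0,0],[0,0,0],[0,0,0]]' --claw '[1,1,1,1,1]'

```text
t: 13.27
eef_pos: [604.4, -154.7, 42.9]
tcp_rot: [-3.139, -0.0, 1.549]
ft_force: [-11.2, -0.5, 8.2]
opening: 0.126
grip_force: 30.0
```

>>> arm_command --delta_pos '[[0.001,0,0],[0.002,0,0],[0.003,0,0],[0.003,0,0],[0.003,0,0]]' --delta_rot '[[0,0,0],[0,0,0],[0,0,0],[0,0,0],[0,0,0]]' --claw '[1,1,1,1,1]'

```text
t: 13.68
eef_pos: [604.5, -154.7, 43.0]
tcp_rot: [-3.137, -0.001, 1.549]
ft_force: [-16.2, -0.3, 11.5]
opening: 0.125
grip_force: 30.0
```

The force now rises with no motion, so this is the stop. I'll relax the push and look at the catch.

>>> arm_command --delta_pos '[[-0.002,0,0.001],[-0.003,0,0.001],[-0.004,0,0.001],[-0.004,0,0.001],[-0.004,0,0.001]]' --delta_rot '[[0,0,0],[0,0,0],[0,0,0],[0,0,0],[0,0,0]]' --claw '[1,1,1,1,1]'

```text
t: 14.1
eef_pos: [604.5, -154.8, 43.0]
tcp_rot: [-3.139, -0.0, 1.549]
ft_force: [-9.4, -0.4, 4.5]
opening: 0.126
grip_force: 30.0
```

```bash
python3 - <<'E'
from h import *
a=read_camera('wrist');b=read_camera('scene');print(state()['ft_force'],state()['eef_pos'])
save('s5.png',np.hstack([cv2.resize(a[140:300,60:380],(500,250),interpolation=cv2.INTER_CUBIC),cv2.resize(b[150:230,160:260],(300,250),interpolation=cv2.INTER_CUBIC)]))
E
```

```text
[-8.49335614 -0.5128187   4.80882206] [ 604.46373849 -154.75537286   43.00148902]
```

View pics/s5.png

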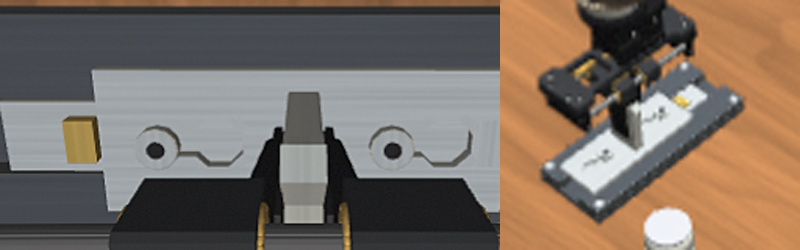

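The brass catch stands up right behind the plate's tail (crop 80,140), and the screws sit at the slot ends. Now release and lift straight up.

>>> arm_command --delta_pos '[[0,0,0],[0,0,0],[0,0,0],[0,0,0],[0,0,0]]' --delta_rot '[[0,0,0],[0,0,0],[0,0,0],[0,0,0],[0,0,0]]' --claw '[0.7,0.5,0.3,0.3,0.3]'

```text
t: 14.62
eef_pos: [605.8, -154.8, 42.9]
tcp_rot: [3.141, 0.0, 1.549]
ft_force: [0.1, 0.0, 0.8]
opening: 0.418
grip_force: 0.0
```

>>> arm_command --delta_pos '[[0,0,0],[0,0,0],[0,0,0],[0,0,0],[0,0,0]]' --delta_rot '[[0,0,0],[0,0,0],[0,0,0],[0,0,0],[0,0,0]]' --claw '[0.3,0.3,0.3,0.3,0.3]'

```text
t: 15.03
eef_pos: [605.6, -154.8, 42.9]
tcp_rot: [3.142, -0.0, 1.549]
ft_force: [1.4, -0.6, -0.3]
opening: 0.694
grip_force: 0.0
```

>>> arm_command --delta_pos '[[0,0,0.03],[0,0,0.1],[0,0,0.2],[0,0,0.32],[0,0,0.44]]' --delta_rot '[[0,0,0],[0,0,0],[0,0,0],[0,0,0],[0,0,0]]' --claw '[0.3,0.3,0.3,0.3,0.3]'

```text
t: 15.45
eef_pos: [605.3, -154.7, 154.4]
tcp_rot: [-3.141, -0.0, 1.549]
ft_force: [0.3, 0.1, -0.5]
opening: 0.698
grip_force: 0.0
```

>>> arm_command --delta_pos '[[0,0,0.05],[0,0,0.1],[0,0,0.1],[0,0,0.1],[0,0,0.1]]' --delta_rot '[[0,0,0],[0,0,0],[0,0,0],[0,0,0],[0,0,0]]' --claw '[0.3,0.3,0.3,0.3,0.3]'

```text
t: 15.87
eef_pos: [605.3, -154.6, 177.3]
tcp_rot: [-3.141, -0.0, 1.549]
ft_force: [0.5, 0.1, -0.2]
opening: 0.702
grip_force: 0.0
```

```bash
python3 - <<'E'
from h import *
a=read_camera('wrist');print(state()['ft_force'],state()['eef_pos'])
save('s6.png',cv2.resize(a,(800,600),interpolation=cv2.INTER_CUBIC))
E
```

```text
[-0.0961498  -0.67122078  0.25150857] [ 605.20676587 -154.63472684  176.96013865]
```

View pics/s6.png

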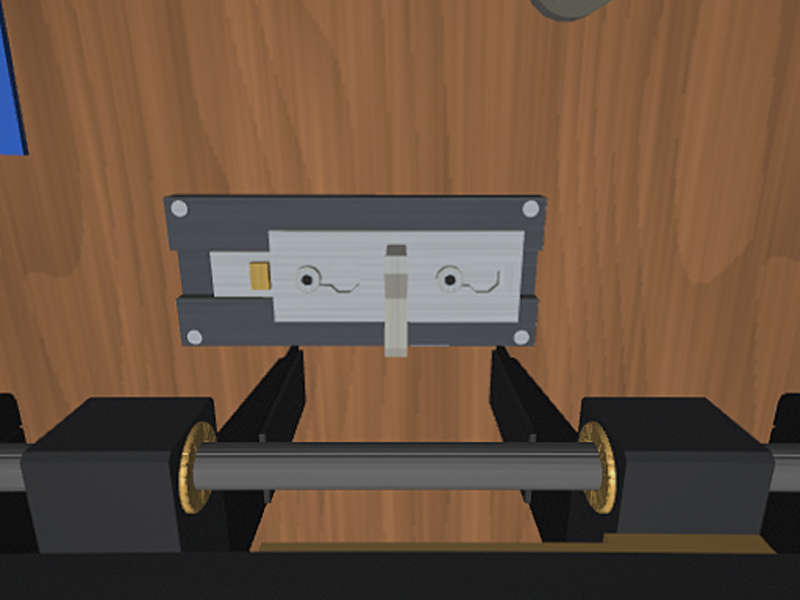

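The rest lies flat and home, with the catch up behind its tail at (260,276) and the gripper clear.

```bash
python3 -c "
from cell import *
print(job_done())"
```

```text
the job is handed in; nothing more can be done
None
```

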